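# Show the hidden drive label to the bench camera with an inspection mirror

### The arm

A 6-joint arm with a two-finger parallel gripper is mounted at the origin on the work surface. World frame = base frame: x ahead of the robot, y to its left, z up, the work surface at z = 0. Lengths are in m, angles in rad, forces in N, time in s.
With the tool pointing down it reaches from about 0.35 to 0.85 m from the base axis. Payload 8.1 kg.
Tool frame: the origin (TCP) lies at the centre of the arm's flange, where the gripper is bolted on; the fingertips stand 186 mm ahead of it and the grasp point (between the pads) lies 167 mm ahead of it; z points along the fingers, y is the line along which they close (so a half turn about z gives the same grasp; the last joint's range is limited). The gripper opens to 93 mm and grips with 3 to 60 N. Pads are 15 mm wide; open, the fingers measure 128 mm over their backs; the gripper's body (75 mm by 188 mm) begins 65 mm behind the grasp point.
Start: joints at [-1.25, 0.13, 1.488, -0, 1.523, -0.085], TCP at [0.237, -0.551, 0.405] pointing down, gripper open.
Joint ranges: [-2.96, 2.96], [-0.89, 2.26], [0.02, 2.5], [-1.34, 4.48], [0, 2.73], [-2.66, 2.66]. Speed limits (rad/s): [2.39, 2.39, 2.79, 3.14, 3.14, 3.14].

### API

Orientations are given as a rotation vector (axis times angle).
In Python, from plant import robot gives the robot as it stands.
- The arm moves only by the tool apply_moves, never from a script. Its argument "series" is a list of rows, each a list of 2 entries, a list of its own where there are three numbers: the shift along the tool's x, y, z in mm, then the turn, a rotation vector about the tool's x, y, z in rad. A call has 1 to 12 rows; each row shifts and turns the commanded pose from where the row before left it, along the tool's axes as they then stand; what a row does not reach is not made up. A row lasts 1/12 s, in which the tool goes at most 41.7 mm and 7.16 degrees, less where a joint would pass 70% of its speed; a pose out of reach is approached as far as the arm can. A call is refused whole if a number of a shift passes 41.7 or a number of a turn 0.125, either way. A call with a gripper value outside its range is refused whole. "claw" is the opening, from 0 (shut) to 1 (fully open), set as the call begins (left out, the last holds). The fingers move at their own pace and stop on an object; "newtons" is the grip in N (left out, the last holds). Time passes only in rows, so rows that do not move let the fingers close. It gives the time, the measured TCP pose, the force, the opening and the grip force at its end, in the units of the state.
- robot.read_state(): the state, without advancing time (a new reading comes with each control period).
- robot.read_camera(name): name is "side" or "top" or "wrist"; returns (picture, depth): 400x640x3 uint8, blue, green, red; 400x640 float32, m along the optical axis (not along the pixel's ray), 0 where there is no reading.
- robot.calibration(name): a dict with "fx", "fy", "cx", "cy" (pixels), "D" ([k1, k2, p1, p2, k3] as OpenCV has them; the pictures are not rectified), "extrinsics" (4x4, takes a point from world to camera coordinates). Camera axes: x right, y down, z forward; pixel columns grow to the right and rows downward; lengths in m; the calibration is good to about 2 mm. A picture is of the moment at which its call begins: read the wrist's pose just before it. calibration takes no time and is no camera call; for the wrist camera it gives the pose at the moment of the call.
- robot.close_job(): hands the job in; it is judged then, once.
The state is a dict: "t": time; "q": joint angles; "dq": joint speeds; "joint_torque": joint torques, N m; "tool_pos": TCP position; "orientation": TCP orientation; "force": force on the tool from outside, world axes, zero at the start; "wrist_torque": the same for the moment, N m; "opening": finger opening in m; "gripper_force": force on a finger pad.
Only numpy, scipy, OpenCV 4.12 (cv2) and the standard library are available. Lean on these libraries where they do the work, as an engineer would, in place of code of your own. Each camera call takes 0.05 s, during which the arm holds its last target. There are 200 camera calls.

### The job

The label on the optical drive clamped in the vice faces sideways, so the camera that looks straight down from the boom stand cannot see it. Pick the inspection mirror up off the free-turning turntable by its handle and hold the centre of its glass straight under the lens and level with the label, angled so that the camera looking down sees the label centred in the mirror. Finish still holding it there, steady and in the air: keep your fingers off the mirror head, do not bump the vice, the drive or the camera stand, leave the hard drive and screwdriver where they lie and the screw jar standing on the turntable.

Things in the scene. Friction and masses are not known exactly. Their poses are not given: they have to be found in the camera images.
- inspection_mirror: Inspection mirror, loose, about 160 g, 240 mm long, lying on the turntable. Origin at mid-length on its underside; +x runs along it towards the mirror head, +z up as it lies. Black handle 95 long (x -120 to -25), 20 wide (y), 22 high (z 0 to 22) with flat sides; then a bent steel stem 6 thick that rises to the centre of the round head at x +92, z +20. Balance point about x -47.
- handle_mid (a point): Middle of the mirror's handle (x -72.5, z 11 in the mirror's frame), where to grip it; same axes as the mirror. It is 164 mm from the centre of the glass.
- mirror_head: Round mirror head, 56 mm across, 4.5 thick, glass on its +z side. Origin at the centre of the glass; +z is the direction the glass faces, +x points along the tool away from the handle. It sits on a stiff swivel about the tool's long axis and is left leaning towards the tool's -y side by a different angle each time (6 to 26 degrees); it stays at that angle unless pushed hard (about 60 N mm).
- turntable: Low turntable on the bench: plywood deck 320 mm across with a grey anti-slip mat 304 across, its top 32 above the bench. Origin at its centre on the bench. The deck spins freely about the vertical when pushed; the base is fixed.
- camera_stand: Fixed boom stand of the inspection camera. Origin on the bench straight under the lens. Foot 170 x 130 mm, 18 high, and a column 24 thick, 518 high, both centred 255 mm from the origin towards its -y (column at x +20); boom 16 thick at height 440 along its y from the column to the camera; camera a vertical tube 52 across at most, from height 360 up to 508.
- lens (a point): Centre of the camera's lens, 360 mm above the bench; the camera looks straight down.
- vice: Fixed small bench vice, with the optical drive clamped upright in it. Origin on the bench within 10 mm of the point under the lens. Vice body from x -25 to -155, 85 mm wide, jaws up to 65 high. Drive: flat silver box 128 wide (y), 12.7 thick, from 44 to 172 mm above the bench, its labelled face at x -70, looking to +x.
- label (a point): Centre of the label: white square 26 mm with a black printed square code, on the upright face of the drive, 105 mm above the bench. Vice's axes: +x points straight out of the label (level), y along the face, z up.
- screw_jar: Bystander: small white jar with a steel lid, 38 across, 38 high, standing on the turntable near its edge; origin at its underside.
- hard_drive: Bystander: bare 2.5 inch hard drive, 100 x 70 x 9.5 mm, lying on the bench; origin at the centre of its underside.
- screwdriver: Bystander: screwdriver with a red handle, 170 mm long, lying on the bench along its x.
There are look-alikes about, which are no part of the job. Of the things that look like the vice, the larger one is meant.

How it is judged:
On the way:
1. the mirror is lifted clear of the turntable, held in the fingers (contact force between the fingers and inspection_mirror above 1 N and contact force between inspection_mirror and turntable below 0.05 N and height (world z) of handle_mid above 0.075 m), for 0.2 s.
At the end, for the whole second after the job is handed in: Mirror in the fingers, steady, touching nothing else; glass centre within 12 mm of straight under the lens and 10 mm of the label's height; it leans 45 +-5 degrees up and towards the label, heading within 11 degrees. Drive and screwdriver moved under 30 mm, jar upright on the turntable (contact force between the fingers and inspection_mirror above 1 N and contact force between inspection_mirror and turntable below 0.05 N and horizontal distance between mirror_head and lens below 0.012 m and z of mirror_head in the frame of label between -0.01 and 0.01 m and angle between mirror_head's own z axis and vertical between 0.6954 and 0.8754 rad and angle between the z axis of mirror_head and the y axis of label, either way round above 1.4308 rad and z of label in the frame of mirror_head above 0.03 m and contact force between inspection_mirror and vice below 0.05 N and contact force between inspection_mirror and camera_stand below 0.05 N and linear speed of inspection_mirror below 0.02 m/s and angular speed of inspection_mirror below 0.15 rad/s and distance of each of hard_drive, screwdriver from where it was at the start of the episode below 0.03 m and horizontal distance between screw_jar and turntable below 0.16 m and angle between screw_jar's own z axis and vertical below 0.5 rad); the arm keeps its last pose, push and grip.
It fails at once if the vice, the drive or the camera stand is bumped (over 2 N) (contact force between any of vice, camera_stand and anything else above 2 N).
It fails at once if the fingers touch the mirror head (contact force between the fingers and mirror_head above 0.5 N).
It fails at once if the hard drive or screwdriver is moved over 30 mm, or the screw jar is knocked over or off the turntable (distance of any of hard_drive, screwdriver from where it was at the start of the episode above 0.03 m or horizontal distance between screw_jar and turntable above 0.16 m or angle between screw_jar's own z axis and vertical above 0.5 rad).
It also fails if it takes over 38 s, if anything falls off the work surface, if the arm or the gripper's body presses on something with over 40 N, if the wrist force passes 120 N, or if a joint passes its speed limit or range.

## Working session

There is one attempt and no reset: what is moved stays moved. The work goes in short steps, Python scripts to look and compute and a tool call to move; the robot and the scene stay as the last step left them, time stands still between calls to the robot, and variables do not carry over. Pictures are saved under pics/ and viewed, at most 10 in all, crops included, and the job is handed in when it is done.

Besides the shell and the picture viewer there is one more tool, called after "Call:" as name([rows], argument=value, ...), one row to a line, values as JSON. apply_moves: Moves the arm, as the interface text tells. Its arguments: {"type":"object","properties":{"series":{"type":"array"},"claw":{"type":"number"},"newtons":{"type":"number"}},"required":["series"]}

```bash
mkdir -p pics; ls; python3 - <<'E'
from plant import robot
import cv2,numpy as np
s=robot.read_state();print(s)
for n in("top","side"):
    p,d=robot.read_camera(n);c=robot.calibration(n);cv2.imwrite(f"pics/{n}0.png",p);np.save(f"pics/{n}0.npy",d)
    print(n,c,(d>0).mean())
E
```

```text
pics
{'t': 0.0, 'q': array([-1.25043168e+00,  1.31153853e-01,  1.48929179e+00, -3.34334386e-06,
        1.52302005e+00, -8.54045853e-02]), 'dq': array([ 6.34122783e-04,  6.80002334e-04, -3.54699763e-04, -7.27745198e-07,
       -4.71171697e-04,  1.92127192e-03]), 'joint_torque': array([ 1.25812967e-03, -5.59845042e+01, -4.91754591e+01,  7.69242737e-02,
        3.55352042e-02, -2.01586627e-04]), 'tool_pos': array([ 0.23677759, -0.55104528,  0.40368464]), 'orientation': array([-3.07533510e+00, -6.32642658e-01,  3.49852488e-04]), 'force': array([0.26373229, 0.14919809, 0.26593999]), 'wrist_torque': array([-0.01729399,  0.06519171,  0.01925949]), 'gripper_force': 0.0, 'opening': 0.09307699845928046}
top {'fx': 390.83490679427007, 'fy': 390.83490679427007, 'cx': 317.68511470267373, 'cy': 200.16100948889766, 'D': array([-0.01286535,  0.        ,  0.        ,  0.        ,  0.        ]), 'extrinsics': array([[ 0.01933722, -0.99929453, -0.03219487,  0.04096833],
       [-0.98923886, -0.01445195, -0.145594  ,  0.54139398],
       [ 0.14502601,  0.0346638 , -0.98882045,  1.1673691 ],
       [ 0.        ,  0.        ,  0.        ,  1.        ]])} 0.995984375
side {'fx': 398.1591529780046, 'fy': 398.1591529780046, 'cx': 312.4163993108487, 'cy': 199.6342881977355, 'D': array([-0.0141175,  0.       ,  0.       ,  0.       ,  0.       ]), 'extrinsics': array([[-0.82717325, -0.56193004, -0.00436368,  0.42747072],
       [-0.41648469,  0.61825073, -0.66656323,  0.33637413],
       [ 0.37725975, -0.54954587, -0.74543573,  1.17811055],
       [ 0.        ,  0.        ,  0.        ,  1.        ]])} 0.99612890625
```

View pics/top0.png

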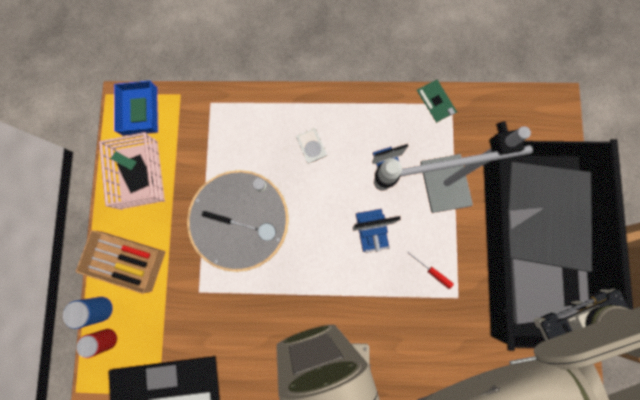

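View pics/side0.png

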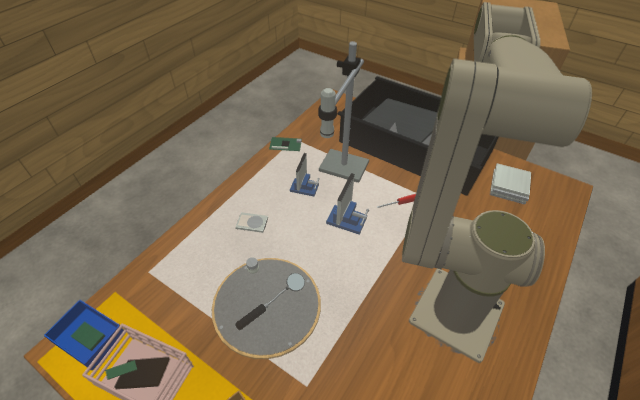

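The top view shows the mirror on the turntable: black handle at about (216,217), head at (266,232). There are two vices, A at (373,230) and B at (388,155). The camera tube is at (388,170). I'll work out positions next.

```bash
cat > h.py <<'E'
import numpy as np,cv2
from plant import robot
def und(c,px):
    K=np.array([[c['fx'],0,c['cx']],[0,c['fy'],c['cy']],[0,0,1]])
    return cv2.undistortPoints(np.array(px,float).reshape(-1,1,2),K,np.array(c['D'])).reshape(-1,2)
def ray(c,px):
    E=c['extrinsics'];n=und(c,px);d=np.c_[n,np.ones(len(n))]@E[:3,:3]
    return -E[:3,:3].T@E[:3,3],d
def plane(c,px,z):
    o,d=ray(c,px);return o+d*((z-o[2])/d[:,2])[:,None]
def dep(c,px,z):
    o,d=ray(c,px);return o+d*np.array(z)[:,None]
def cloud(c,d):
    v,u=np.mgrid[:400,:640];return dep(c,np.c_[u.ravel(),v.ravel()],d.ravel()).reshape(400,640,3)
def tri(c1,p1,c2,p2):
    o1,d1=ray(c1,[p1]);o2,d2=ray(c2,[p2]);A=np.c_[d1[0],-d2[0]];t=np.linalg.lstsq(A,o2-o1,rcond=None)[0]
    a=o1+d1[0]*t[0];b=o2+d2[0]*t[1];return (a+b)/2,np.linalg.norm(a-b)
def proj(c,P):
    E=c['extrinsics'];r,_=cv2.Rodrigues(E[:3,:3]);K=np.array([[c['fx'],0,c['cx']],[0,c['fy'],c['cy']],[0,0,1]])
    return cv2.projectPoints(np.array(P,float).reshape(-1,3),r,E[:3,3],K,np.array(c['D']))[0].reshape(-1,2)
E
python3 - <<'E'
from h import *
np.set_printoptions(precision=4,suppress=True)
c=robot.calibration("top");s=robot.calibration("side")
p=cv2.imread("pics/top0.png");ps=cv2.imread("pics/side0.png")
W=cloud(c,np.load("pics/top0.npy"));WS=cloud(s,np.load("pics/side0.npy"))
hsv=cv2.cvtColor(p,cv2.COLOR_BGR2HSV)
for nm,(u0,u1,v0,v1) in dict(A=(345,410,200,260),B=(365,415,138,190)).items():
    sub=W[v0:v1,u0:u1].reshape(-1,3);h=hsv[v0:v1,u0:u1].reshape(-1,3)
    bl=(h[:,0]>100)&(h[:,0]<130)&(h[:,1]>120)
    print(nm,"blue",bl.sum(),np.percentile(sub[bl],[2,50,98],axis=0).tolist())
# side cloud: vice boxes
for nm,(u0,u1,v0,v1) in dict(A=(320,372,170,235),B=(285,322,150,198)).items():
    q=WS[v0:v1,u0:u1].reshape(-1,3);k=q[(q[:,2]>.08)&(q[:,2]<.25)]
    m=k.mean(0);w,V=np.linalg.eigh(np.cov(k.T));print(nm,len(k),m,np.sqrt(w),V[:,0],k.max(0),k.min(0))
# side: camera tube
q=WS[85:140,315:340].reshape(-1,3);k=q[(q[:,2]>.3)&(q[:,2]<.6)&(q[:,0]>.4)]
print("tube",len(k),k.mean(0),k.min(0),k.max(0))
q=W[150:190,370:405].reshape(-1,3);k=q[(q[:,2]>.47)]
print("tubetop",len(k),np.percentile(k,[2,50,98],axis=0))
# foot
q=W[150:215,420:475].reshape(-1,3);k=q[(q[:,2]>.010)&(q[:,2]<.026)];r=cv2.minAreaRect(k[:,:2].astype(np.float32));print("foot",r,cv2.boxPoints(r))
# table & mirror
tt=cv2.inRange(hsv,(8,60,100),(25,255,255));
g=p[165:275,180:295].max(2)<60;v,u=np.nonzero(g);u=u+180;v=v+165
h=plane(c,np.c_[u,v],.05);r=cv2.minAreaRect(h[:,:2].astype(np.float32));print("handle",len(u),r,cv2.boxPoints(r))
x=cv2.resize(p[190:255,195:285],None,fx=6,fy=6,interpolation=cv2.INTER_CUBIC);cv2.imwrite("pics/c1.png",x)
a=cv2.resize(p[130:260,340:430],None,fx=4,fy=4,interpolation=2);b=cv2.resize(ps[80:240,280:380],None,fx=3.25,fy=3.25,interpolation=2);cv2.imwrite("pics/c2.png",np.hstack([a,b]))
E
```

```text
A blue 623 [[0.3973698701612283, -0.15971138782188007, 0.011615616510962878], [0.4462729768432817, -0.11350546264581425, 0.04293843647686546], [0.5096690487901688, -0.07560019337380211, 0.17180291363719977]]
B blue 23 [[0.6561178291331812, -0.1646693649668505, 0.00858427674579553], [0.6753248810454682, -0.1394097560785406, 0.050466345068979734], [0.7127404508574048, -0.12242740332154038, 0.13714011502195955]]
A 379 [ 0.4582 -0.1047  0.1409] [0.0036 0.0305 0.041 ] [ 0.9844  0.1684 -0.0503] [ 0.4814 -0.0512  0.1787] [ 0.4453 -0.1814  0.0803]
B 181 [ 0.6711 -0.1551  0.1164] [0.003  0.0186 0.0323] [ 0.9571  0.2845 -0.054 ] [ 0.6929 -0.1116  0.1403] [ 0.6557 -0.2108  0.0801]
tube 759 [ 0.5296 -0.0981  0.4479] [ 0.5095 -0.2105  0.3616] [ 0.5627 -0.0769  0.512 ]
tubetop 409 [[ 0.3896 -0.122   0.4737]
 [ 0.5321 -0.1022  0.5044]
 [ 0.553  -0.0067  1.1187]]
foot ((0.6050423979759216, -0.35212278366088867), (0.17089258134365082, 0.13243421912193298), 11.297401428222656) [[ 0.5083 -0.3039]
 [ 0.5342 -0.4338]
 [ 0.7018 -0.4003]
 [ 0.6759 -0.2704]]
handle 123 ((0.48255255818367004, 0.3611038029193878), (0.08640480041503906, 0.01378417108207941), 74.84979248046875) [[0.4646 0.3212]
 [0.4779 0.3176]
 [0.5005 0.401 ]
 [0.4872 0.4046]]
```

View pics/c2.png

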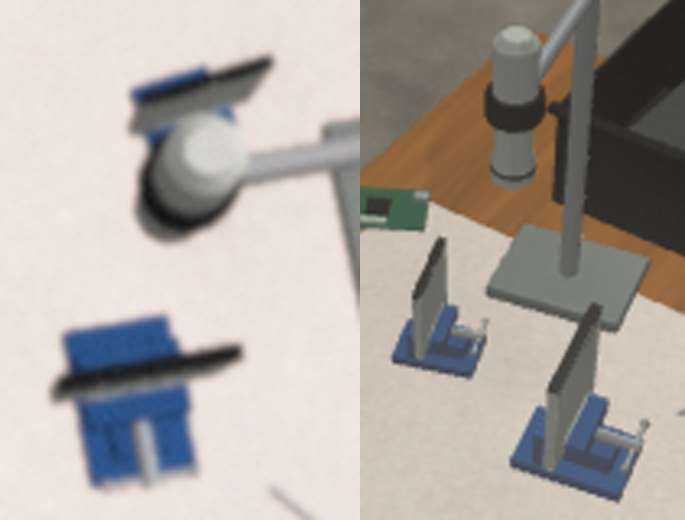

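View pics/c1.png

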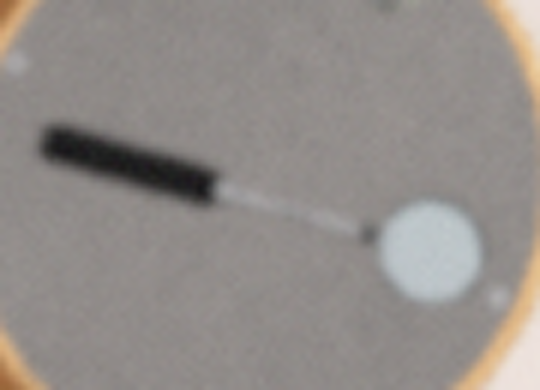

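The enlarged crop confirms it. Vice A, at top (373,230), is the bigger one, with its drive 172 mm high and its label facing the lens. Vice B, at (388,155), is smaller and is the look-alike. The mirror's handle is at crop (130,165), its head at (432,250).

```bash
python3 - <<'E'
from h import *
from scipy.spatial.transform import Rotation as Ro
np.set_printoptions(precision=4,suppress=True)
c=robot.calibration("top");s=robot.calibration("side");w=robot.calibration("wrist")
p=cv2.imread("pics/top0.png")
print("cap top",plane(c,[(393,167.5)],.508),"lens side",plane(s,[(327.7,134.8)],.36),"cap side",plane(s,[(327.7,91.5)],.508), "ring bottom top", plane(c,[(383,180)],.36))
print("head",plane(c,[(195+431/6,190+251/6)],.052),"jar",plane(c,[(259,185)],.07))
st=robot.read_state();T=np.eye(4);T[:3,:3]=Ro.from_rotvec(st['orientation']).as_matrix();T[:3,3]=st['tool_pos'];print(T)
print("cam in tool",np.linalg.inv(T)@np.linalg.inv(w['extrinsics']),w['fx'])
hsv=cv2.cvtColor(p,cv2.COLOR_BGR2HSV)
m=cv2.inRange(hsv,(100,120,30),(130,255,255));m[:200]=0;m[260:]=0;m[:,:345]=0;m[:,410:]=0
# turntable rim
r=cv2.inRange(hsv,(8,70,100),(25,255,255));v,u=np.nonzero(r[160:280,180:300]);
q=plane(c,np.c_[u+180,v+160],.03);k=q[np.abs(np.hypot(q[:,0]-.465,q[:,1]-.30)-.156)<.03]
A=np.c_[2*k[:,:2],np.ones(len(k))];x=np.linalg.lstsq(A,(k[:,:2]**2).sum(1),rcond=None)[0];print("tt",x[:2],np.sqrt(x[2]+x[0]**2+x[1]**2))
E
```

```text
cap top [[ 0.5366 -0.1076  0.508 ]] lens side [[ 0.5322 -0.1053  0.36  ]] cap side [[ 0.5339 -0.1013  0.508 ]] ring bottom top [[ 0.5421 -0.1084  0.36  ]]
head [[0.4394 0.2024 0.052 ]] jar [[0.5803 0.2289 0.07  ]]
[[ 0.9188  0.3947 -0.0005  0.2368]
 [ 0.3947 -0.9188  0.0016 -0.5511]
 [ 0.0001 -0.0016 -1.      0.4038]
 [ 0.      0.      0.      1.    ]]
cam in tool [[ 0.0002 -0.9593 -0.2824  0.0786]
 [ 1.      0.0001  0.0005 -0.0009]
 [-0.0004 -0.2824  0.9593  0.0198]
 [ 0.      0.      0.      1.    ]] 328.6312471839165
tt [0.4732 0.3106] 0.1600146308150271
```

Call:
apply_moves([
  [[23.6,-29,0],[0,0,0]],
  [[23.6,-29,0],[0,0,0]],
  [[23.6,-29,0],[0,0,0]],
  [[23.6,-29,0],[0,0,0]],
  [[23.6,-29,0],[0,0,0]],
  [[23.6,-29,0],[0,0,0]],
  [[23.6,-29,0],[0,0,0]],
  [[23.6,-29,0],[0,0,0]],
  [[23.6,-29,0],[0,0,0]],
  [[23.6,-29,0],[0,0,0]],
  [[23.6,-29,0],[0,0,0]],
  [[23.6,-29,0],[0,0,0]],
], claw=1, newtons=40)

```text
t: 1.1
tool_pos: [0.3595, -0.118, 0.4045]
orientation: [3.077, 0.632, 0.0]
force: [0.3, 0.4, -0.1]
opening: 0.0927
gripper_force: 0.0
```

Call:
apply_moves([
  [[24.5,-31.5,5],[0,0,0]],
  [[24.5,-31.5,5],[0,0,0]],
  [[24.5,-31.5,5],[0,0,0]],
  [[24.5,-31.5,5],[0,0,0]],
  [[24.5,-31.5,5],[0,0,0]],
  [[24.5,-31.5,5],[0,0,0]],
  [[24.5,-31.5,5],[0,0,0]],
  [[24.5,-31.5,5],[0,0,0]],
  [[24.5,-31.5,5],[0,0,0]],
  [[24.5,-31.5,5],[0,0,0]],
  [[24.5,-31.5,5],[0,0,0]],
  [[8,-16,5],[0,0,0]],
])

```text
t: 2.1
tool_pos: [0.4718, 0.3266, 0.3437]
orientation: [-3.076, -0.636, 0.0]
force: [0.8, 0.1, -0.5]
opening: 0.0931
gripper_force: 0.0
```

Call:
apply_moves([
  [[0,0,0],[0,0,-0.113]],
  [[0,0,0],[0,0,-0.113]],
  [[0,0,0],[0,0,-0.113]],
  [[0,0,0],[0,0,-0.113]],
  [[0,0,0],[0,0,-0.113]],
  [[0,0,0],[0,0,-0.113]],
  [[0,0,0],[0,0,-0.113]],
  [[0,0,0],[0,0,-0.113]],
  [[0,0,0],[0,0,0]],
  [[0,0,0],[0,0,0]],
])

```text
t: 2.93
tool_pos: [0.4714, 0.3228, 0.3443]
orientation: [-2.495, -1.909, 0.001]
force: [0.0, 0.1, 0.4]
opening: 0.093
gripper_force: 0.0
```

```bash
cat > look.py <<'E'
from h import *
from scipy.spatial.transform import Rotation as Ro
import sys,pickle
np.set_printoptions(precision=4,suppress=True)
n=sys.argv[1]
st=robot.read_state();w=robot.calibration("wrist");p,d=robot.read_camera("wrist")
cv2.imwrite(f"pics/{n}.png",p);pickle.dump((st,w,d),open(f"pics/{n}.pkl","wb"))
print(st['t'],st['tool_pos'],Ro.from_rotvec(st['orientation']).as_matrix(),st['q'],st['gripper_force'],st['opening'])
E
python3 look.py w1
```

```text
2.9333 [0.4714 0.3228 0.3443] [[ 0.2615  0.9652 -0.0007]
 [ 0.9652 -0.2615 -0.0004]
 [-0.0005 -0.0006 -1.    ]] [0.5107 0.0895 1.6433 0.     1.4096 0.7752] 0.0 0.09303375942832531
```

View pics/w1.png

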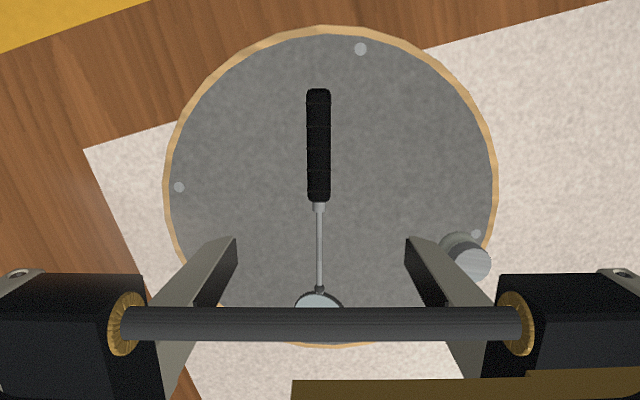

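The wrist view shows the handle vertical from (318,90) to (318,202), well aligned. The head is half hidden at (318,300), and the jar is at (467,257). I'll shift back so the camera sees the head and its lean.

Call:
apply_moves([
  [[-36,0,0],[0,0,0]],
  [[-36,0,0],[0,0,0]],
  [[-36,0,0],[0,0,0]],
  [[0,0,0],[0,0,0]],
  [[0,0,0],[0,0,0]],
  [[0,0,0],[0,0,0]],
])

```text
t: 3.48
tool_pos: [0.4439, 0.2186, 0.3451]
orientation: [-2.494, -1.91, -0.002]
force: [-0.6, 0.3, 0.1]
opening: 0.0931
gripper_force: 0.0
```

```bash
python3 look.py w2; python3 - <<'E'
from h import *
import pickle
np.set_printoptions(precision=4,suppress=True)
for n in("w1","w2"):
    st,w,d=pickle.load(open(f"pics/{n}.pkl","rb"));p=cv2.imread(f"pics/{n}.png")
    g=(p.max(2)<50).astype(np.uint8);k,l,s,ce=cv2.connectedComponentsWithStats(g)
    for i in range(1,k):
        if 800<s[i,4]<6000 and 200<ce[i,0]<450 and ce[i,1]<230:
            v,u=np.nonzero(l==i);q=plane(w,np.c_[u,v],.052);r=cv2.minAreaRect(q[:,:2].astype(np.float32));print(n,s[i],r,cv2.boxPoints(r).tolist())
st,w,d=pickle.load(open("pics/w2.pkl","rb"));p=cv2.imread("pics/w2.png")
cv2.imwrite("pics/w2c.png",cv2.resize(p[60:260,220:420],None,fx=3,fy=3,interpolation=2))
W=cloud(w,d)
b=cv2.inRange(p[:300],(150,150,120),(255,255,230))
for r in range(120,260,10):print(r,[tuple(p[r,x]) for x in(300,318,336)],W[r,300:340:9,2])
E
```

```text
3.4833 [0.4439 0.2186 0.3451] [[ 0.2608  0.9654  0.0009]
 [ 0.9654 -0.2608  0.0008]
 [ 0.001   0.0007 -1.    ]] [ 0.3538 -0.1218  1.8508  0.0004  1.4115  0.6175] 0.0 0.09307185761418403
w1 [ 306   89   25  113 2657] ((0.48044195771217346, 0.36538779735565186), (0.09239234775304794, 0.019735801964998245), 75.06407165527344) [[0.45900091528892517, 0.3232957124710083], [0.478069931268692, 0.31820905208587646], [0.5018830299377441, 0.4074798822402954], [0.4828139841556549, 0.41256654262542725]]
w2 [ 304    0   27   72 1824] ((0.4745742976665497, 0.3435221016407013), (0.05012866482138634, 0.020098712295293808), 74.88846588134766) [[0.45833820104599, 0.32194435596466064], [0.47774189710617065, 0.3167046308517456], [0.4908103942871094, 0.36509984731674194], [0.4714066982269287, 0.370339572429657]]
120 [(np.uint8(105), np.uint8(106), np.uint8(111)), (np.uint8(137), np.uint8(141), np.uint8(138)), (np.uint8(107), np.uint8(112), np.uint8(113))] [0.0321 0.0325 0.0478 0.0326 0.0307]
130 [(np.uint8(104), np.uint8(109), np.uint8(113)), (np.uint8(137), np.uint8(139), np.uint8(139)), (np.uint8(100), 
[... 1556 characters left out ...]
50), np.uint8(141)), (np.uint8(145), np.uint8(146), np.uint8(139)), (np.uint8(148), np.uint8(150), np.uint8(141))] [0.0456 0.0514 0.0528 0.0542 0.058 ]
230 [(np.uint8(149), np.uint8(153), np.uint8(147)), (np.uint8(146), np.uint8(147), np.uint8(142)), (np.uint8(150), np.uint8(152), np.uint8(141))] [0.0468 0.0506 0.053  0.0549 0.0578]
240 [(np.uint8(116), np.uint8(119), np.uint8(123)), (np.uint8(143), np.uint8(145), np.uint8(141)), (np.uint8(114), np.uint8(119), np.uint8(121))] [0.0329 0.0318 0.0537 0.0552 0.0324]
250 [(np.uint8(113), np.uint8(117), np.uint8(117)), (np.uint8(117), np.uint8(120), np.uint8(121)), (np.uint8(115), np.uint8(120), np.uint8(124))] [0.0316 0.0328 0.0318 0.0309 0.0315]
```

View pics/w2c.png

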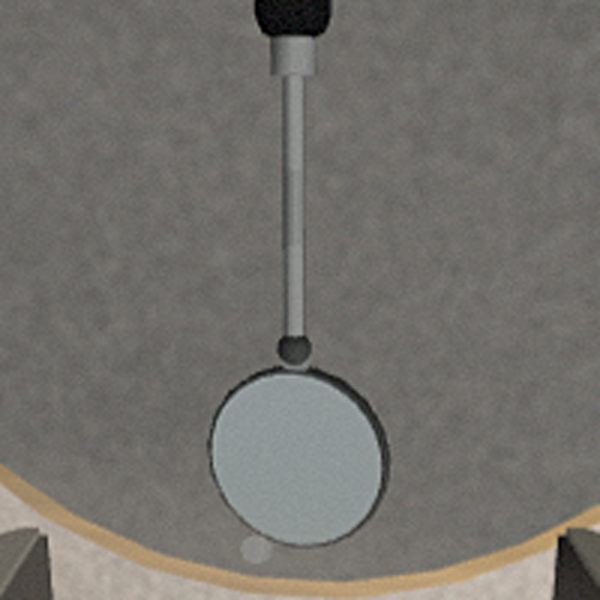

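The crop shows the whole glass, centred at about crop (297,460), i.e. (319,213) in the picture, leaning to the tool's -y side. Depth reads cleanly on the glass, so I'll fit a plane to it.

```bash
python3 - <<'E'
from h import *
import pickle
np.set_printoptions(precision=4,suppress=True)
st,w,d=pickle.load(open("pics/w2.pkl","rb"));p=cv2.imread("pics/w2.png");W=cloud(w,d)
m=np.zeros((400,640),bool);m[184:243,288:350]=1
m&=(W[...,2]>.04)&(p.min(2)>125)
m=cv2.erode(m.astype(np.uint8),np.ones((3,3)));c=cv2.findContours(m,cv2.RETR_EXTERNAL,cv2.CHAIN_APPROX_NONE)[0];c=max(c,key=cv2.contourArea);e=cv2.fitEllipse(c)
k=W[m>0];A=np.c_[k[:,:2],np.ones(len(k))];x=np.linalg.lstsq(A,k[:,2],rcond=None)[0];n=np.array([-x[0],-x[1],1]);n/=np.linalg.norm(n)
o,dd=ray(w,[e[0]]);t=(x[2]+x[:2]@o[:2]-o[2])/(dd[0,2]-x[:2]@dd[0,:2]);C=o+t*dd[0]
a=np.radians(75.0);xm=-np.array([np.cos(a),np.sin(a),0]);ym=np.cross([0,0,1],xm)
print(m.sum(),e,C,"n",n,"lean",np.degrees(np.arccos(n[2])),"n in m",n@xm,n@ym)
h=np.array([.4804,.3654,.043]);print("head-handle in m",(C-h)@xm,(C-h)@ym,(C-h)[2])
T=st['tool_pos']; R=cv2.Rodrigues(st['orientation'])[0]
print("to grasp (tool mm)",R.T@(h+[0,0,.167]-T)*1000)
E
```

```text
2249 ((318.4256591796875, 212.62484741210938), (49.64872360229492, 55.83856201171875), 135.62503051757812) [0.4387 0.2071 0.0542] n [-0.3998 -0.3632  0.8416] lean 32.69209880971817 n in m 0.454282191650911 -0.2921676177367349
head-handle in m 0.16369781772563027 0.0006776116812323086 0.011178919023072373
to grasp (tool mm) [151.1136  -3.1267 135.2554]
```

Call:
apply_moves([
  [[30,-0.6,10],[0,0,0]],
  [[30,-0.6,10],[0,0,0]],
  [[30,-0.6,10],[0,0,0]],
  [[30,-0.6,10],[0,0,0]],
  [[31,-0.7,10],[0,0,0]],
  [[0,0,20],[0,0,0]],
  [[0,0,20],[0,0,0]],
  [[0,0,15],[0,0,0]],
  [[0,0,0],[0,0,0]],
  [[0,0,0],[0,0,0]],
])

```text
t: 4.37
tool_pos: [0.4791, 0.3659, 0.2386]
orientation: [-2.491, -1.914, 0.004]
force: [0.5, 0.6, 0.1]
opening: 0.093
gripper_force: 0.0
```

```bash
python3 - <<'E'
from h import *
import pickle
np.set_printoptions(precision=4,suppress=True)
st,w,d=pickle.load(open("pics/w2.pkl","rb"));p=cv2.imread("pics/w2.png");W=cloud(w,d)
m=np.zeros((400,640),bool);m[184:243,288:350]=1
m&=(W[...,2]>.04)&(W[...,2]<.07)&(d>0)&(p.min(2)>125);m=cv2.erode(m.astype(np.uint8),np.ones((3,3)))>0
k=W[m];A=np.c_[k[:,:2],np.ones(len(k))];x=np.linalg.lstsq(A,k[:,2],rcond=None)[0];n=np.array([-x[0],-x[1],1]);n/=np.linalg.norm(n)
a=np.radians(75.0);xm=-np.array([np.cos(a),np.sin(a),0]);ym=np.cross([0,0,1],xm)
o,dd=ray(w,[(318.6,212.7)]);t=(x[2]+x[:2]@o[:2]-o[2])/(dd[0,2]-x[:2]@dd[0,:2]);print(len(k),o+t*dd[0],n@xm,n@ym,np.degrees(np.arccos(n[2])))
st=robot.read_state();T=st['tool_pos'];R=cv2.Rodrigues(st['orientation'])[0];print(T,R,"to grasp",R.T@(np.array([.4804,.3654,.223])-T)*1000)
E
python3 look.py w3
```

```text
2170 [0.4387 0.2066 0.053 ] 0.0009613195807657975 -0.31448689521158035 18.329929595798706
[0.4791 0.3659 0.2386] [[ 0.2575  0.9663 -0.0022]
 [ 0.9663 -0.2575 -0.0013]
 [-0.0018 -0.0018 -1.    ]] to grasp [-0.1603  1.4274 15.5797]
4.3667 [0.4791 0.3659 0.2386] [[ 0.2575  0.9663 -0.0022]
 [ 0.9663 -0.2575 -0.0013]
 [-0.0018 -0.0018 -1.    ]] [0.5672 0.2753 1.6369 0.0001 1.2319 0.8277] 0.0 0.09301836402594403
```

Call:
apply_moves([
  [[0,0.7,8],[0,0,0]],
  [[0,0.7,7.5],[0,0,0]],
  [[0,0,0],[0,0,0]],
  [[0,0,0],[0,0,0]],
  [[0,0,0],[0,0,0]],
])

```text
t: 4.83
tool_pos: [0.4811, 0.3648, 0.2245]
orientation: [-2.492, -1.913, -0.0]
force: [-0.2, 1.1, -0.4]
opening: 0.093
gripper_force: 0.0
```

Call:
apply_moves([
  [[0,0,0],[0,0,0]],
  [[0,0,0],[0,0,0]],
  [[0,0,0],[0,0,0]],
  [[0,0,0],[0,0,0]],
  [[0,0,0],[0,0,0]],
  [[0,0,0],[0,0,0]],
  [[0,0,0],[0,0,0]],
  [[0,0,0],[0,0,0]],
  [[0,0,0],[0,0,0]],
  [[0,0,0],[0,0,0]],
  [[0,0,0],[0,0,0]],
  [[0,0,0],[0,0,0]],
], claw=0, newtons=45)

```text
t: 5.83
tool_pos: [0.481, 0.3648, 0.2242]
orientation: [-2.492, -1.913, 0.0]
force: [0.2, -0.4, 0.0]
opening: 0.0195
gripper_force: 45.0
```

Call:
apply_moves([
  [[0,0,-10],[0,0,0]],
  [[0,0,-20],[0,0,0]],
  [[0,0,-25],[0,0,0]],
  [[0,0,-25],[0,0,0]],
  [[0,0,-20],[0,0,0]],
  [[0,0,0],[0,0,0]],
  [[0,0,0],[0,0,0]],
  [[0,0,0],[0,0,0]],
])

```text
t: 6.5
tool_pos: [0.4807, 0.3646, 0.3232]
orientation: [-2.492, -1.913, 0.002]
force: [-0.5, 1.3, -2.4]
opening: 0.0195
gripper_force: 45.0
```

Call:
apply_moves([
  [[0,0,0],[0,0,-0.0742]],
  [[0,0,0],[0,0,-0.0742]],
  [[0,0,0],[0,0,-0.0742]],
  [[0,0,0],[0,0,-0.0742]],
  [[0,0,0],[0,0,-0.0742]],
  [[0,0,0],[0,0,-0.0742]],
  [[0,0,0],[-0.0777,0,0]],
  [[0,0,0],[-0.0777,0,0]],
  [[0,0,0],[-0.0777,0,0]],
  [[0,0,0],[-0.0777,0,0]],
  [[0,0,0],[-0.0777,0,0]],
  [[0,0,0],[-0.0777,0,0]],
])

```text
t: 7.5
tool_pos: [0.4802, 0.3644, 0.3217]
orientation: [1.788, 2.153, 0.51]
force: [0.8, -0.7, -1.5]
opening: 0.0197
gripper_force: 45.0
```

Call:
apply_moves([
  [[-12,-5,0],[0,0,0]],
  [[-22,-9,0],[0,0,0]],
  [[-22,-9,0],[0,0,0]],
  [[-22,-9,1],[0,0,0]],
  [[-22,-9,1],[0,0,0]],
  [[-22,-9,1],[0,0,0]],
  [[-22,-9,1],[0,0,0]],
  [[-22,-9,1],[0,0,0]],
  [[-22,-9,1],[0,0,0]],
  [[-12,-5,0],[0,0,0]],
  [[0,0,0],[0,0,0]],
  [[0,0,0],[0,0,0]],
])

```text
t: 8.5
tool_pos: [0.4475, 0.1546, 0.2801]
orientation: [1.792, 2.153, 0.508]
force: [-0.4, 0.3, -1.4]
opening: 0.0198
gripper_force: 45.0
```

```bash
python3 look.py w4; python3 - <<'E'
from h import *
ims=[]
for n in("top","side"):
    p,d=robot.read_camera(n);cv2.imwrite(f"pics/{n}1.png",p);np.save(f"pics/{n}1.npy",d)
    ims.append(p)
a=cv2.resize(ims[0][120:270,320:450],None,fx=3,fy=3,interpolation=2);b=cv2.resize(ims[1][70:220,260:390],None,fx=3,fy=3,interpolation=2)
cv2.imwrite("pics/c3.png",np.hstack([a,b]))
E
```

```text
8.5 [0.4475 0.1546 0.2801] [[-0.1813  0.8799  0.4392]
 [ 0.9834  0.1622  0.0811]
 [ 0.0001  0.4466 -0.8947]] [ 0.2336 -0.3565  2.2083 -0.0309  0.8276  0.0668] 44.999383091926575 0.01975309346879519
```

View pics/c3.png

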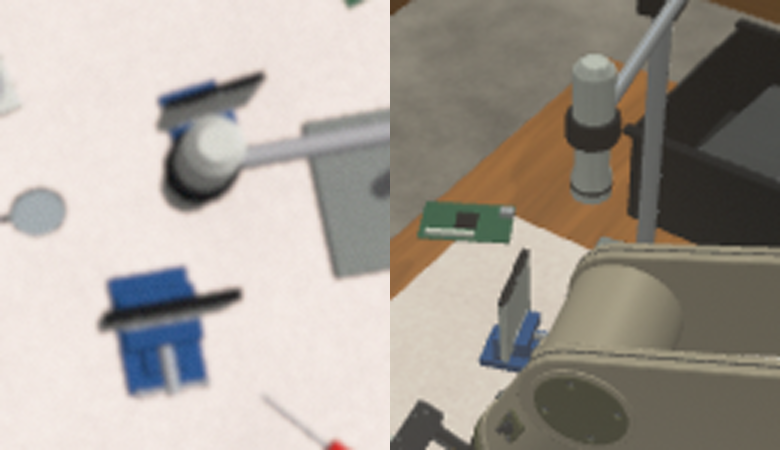

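The top crop shows the glass at crop (38,211), i.e. (332.7,190.3), clear of everything. The drive's top edge runs from crop (100,322) to (242,294). The arm hides vice A in the side view, but the tube is visible there, with its cap at (328,91) and lens end at (327,135).

```bash
cat > fin.py <<'E'
from h import *
np.set_printoptions(precision=4,suppress=True)
def glass(p,d,c,C0):
    W=cloud(c,d);m=(np.linalg.norm(W-C0,axis=2)<.04)&(d>0)
    for i in range(4):
        k=W[m];o=k.mean(0);n=np.linalg.svd(k-o,full_matrices=False)[2][2];n*=np.sign(n[2])
        m=(np.linalg.norm(W-C0,axis=2)<.04)&(d>0)&(np.abs((W-o)@n)<.006)
    m=cv2.morphologyEx(m.astype(np.uint8),cv2.MORPH_OPEN,np.ones((5,5)))
    e=cv2.fitEllipse(max(cv2.findContours(m,0,1)[0],key=cv2.contourArea))
    O,dd=ray(c,[e[0]]);C=O+dd[0]*((o-O)@n)/(dd[0]@n)
    return C,n,len(k),e
def head(st):
    R=cv2.Rodrigues(st['orientation'])[0];a=np.radians(18.3)
    return st['tool_pos']+R@[-.1637,0,.171],R@[0,-np.sin(a),-np.cos(a)],R
E
python3 - <<'E'
from fin import *
c=robot.calibration("top");s=robot.calibration("side");st=robot.read_state()
Cp,n,R=head(st);Cp=np.array(Cp);print("pred",Cp,n)
n[2]*=1
p=cv2.imread("pics/top1.png");d=np.load("pics/top1.npy")
C,nn,k,e=glass(p,d,c,Cp);print("meas",C,nn,k,e, "lean",np.degrees(np.arccos(nn[2])),"head",np.degrees(np.arctan2(-nn[1],-nn[0])))
print("proj pred",proj(c,[Cp]))
print("cap",tri(c,(392.3,167.3),s,(328.3,90.7)))
# drive top face
W=cloud(c,d);q=W[200:235,345:405].reshape(-1,3);q=q[(q[:,2]>.163)&(q[:,2]<.182)]
r=cv2.minAreaRect(q[:,:2].astype(np.float32));print("drive top",len(q),q.mean(0),r)
P=plane(c,[(320+100/3,120+322/3),(320+242/3,120+294/3)],.172);v=P[0]-P[1];print("edge",P,np.degrees(np.arctan2(-v[0],v[1])))
q=W[150:215,420:475].reshape(-1,3);k=q[(q[:,2]>.012)&(q[:,2]<.024)];r=cv2.minAreaRect(k[:,:2].astype(np.float32));print("foot",r)
for z in(.40,.42,.45,.48):
    q=W[140:215,365:405].reshape(-1,3);k=q[abs(q[:,2]-z)<.012];print(z,len(k),np.median(k,axis=0) if len(k) else 0,k.min(0),k.max(0))
E
```

```text
pred [0.5538 0.0091 0.1289] [-0.6947 -0.1299  0.7074]
meas [0.5569 0.0061 0.1283] [-0.6936 -0.129   0.7087] 260 ((332.16217041015625, 190.31968688964844), (15.273476600646973, 18.168136596679688), 88.66676330566406) lean 44.86880116699369 head 10.539806373578347
proj pred [[331.0841 191.3296]]
cap (array([ 0.5365, -0.1068,  0.5068]), np.float64(0.001695455548412845))
drive top 231 [ 0.4644 -0.117   0.1712] ((0.46459364891052246, -0.11672746390104294), (0.013039273209869862, 0.12761269509792328), 11.15997314453125)
edge [[ 0.4482 -0.0527  0.172 ]
 [ 0.4757 -0.1807  0.172 ]] 12.112833818811445
foot ((0.6045999526977539, -0.35164302587509155), (0.1696387231349945, 0.13176074624061584), 11.127817153930664)
0.4 6 [ 0.5238 -0.0935  0.3892] [ 0.518  -0.1044  0.3886] [ 0.5272 -0.087   0.3913]
0.42 8 [ 0.5181 -0.0875  0.4303] [ 0.5111 -0.1092  0.429 ] [ 0.5426 -0.0803  0.4318]
0.45 215 [ 0.5241 -0.0974  0.4517] [ 0.5107 -0.1409  0.4381] [ 0.5582 -0.0793  0.4614]
0.48 56 [ 0.5204 -0.0937  0.48  ] [ 0.5166 -0.1151  0.4685] [ 0.5399 -0.0853  0.4918]
```

Call:
apply_moves([
  [[-8,-3.5,0],[0,0,0]],
  [[-16,-7,0.5],[0,0,0]],
  [[-18,-7.7,0.5],[0,0,0]],
  [[-18,-7.7,0.5],[0,0,0]],
  [[-18,-7.7,0.5],[0,0,0]],
  [[-16,-7,0.5],[0,0,0]],
  [[-9,-4,0.5],[0,0,0]],
  [[-4.5,-1.8,0],[0,0,0]],
  [[0,0,0],[0,0,0]],
  [[0,0,0],[0,0,0]],
  [[0,0,0],[0,0,0]],
  [[0,0,0],[0,0,0]],
])

```text
t: 9.65
tool_pos: [0.4288, 0.043, 0.2587]
orientation: [1.787, 2.154, 0.512]
force: [0.1, -0.9, -1.6]
opening: 0.02
gripper_force: 45.0
```

```bash
python3 - <<'E'
from fin import *
st=robot.read_state();Cp,n,R=head(st);print(st['t'],"pred",Cp,n,"still to go (world, mm)",(np.array([.5350,-.1045,.105])-Cp)*1000,st['tool_pos'],abs(st['dq']).max())
ims=[]
for nm in("top","side"):
    c=robot.calibration(nm);p,d=robot.read_camera(nm);u,v=proj(c,[Cp])[0].astype(int);print(nm,u,v,abs(cloud(c,d)[v,u]))
    ims.append(cv2.resize(p[max(v-65,0):v+65,u-65:u+65],(390,390),interpolation=2))
cv2.imwrite("pics/c4.png",np.hstack(ims))
E
```

```text
9.65 pred [ 0.5345 -0.1037  0.106 ] [-0.6953 -0.1304  0.7068] still to go (world, mm) [ 0.4783 -0.7923 -1.0002] [0.4288 0.043  0.2587] 0.0037817360007810106
top 369 199 [0.5367 0.1015 0.105 ]
side 325 193 [0.4296 0.0661 0.3242]
```

View pics/c4.png

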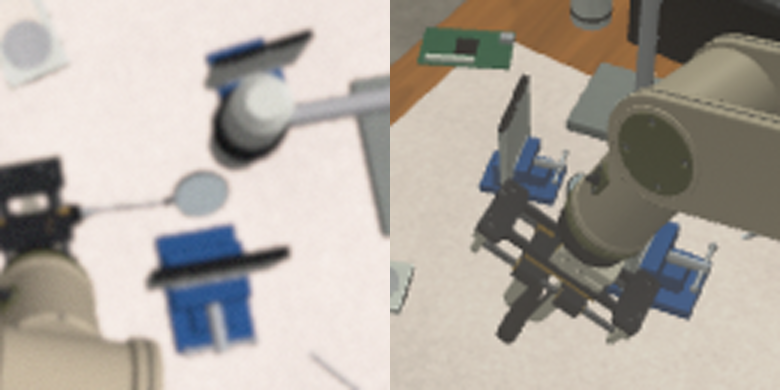

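The glass sits in front of vice A's drive, clear of the tube, and the gripper is clear of the vice. I'll do one last check of its pose by depth.

```bash
python3 - <<'E'
from fin import *
st=robot.read_state();Cp,n,R=head(st);c=robot.calibration("top");p,d=robot.read_camera("top")
C,nn,k,e=glass(p,d,c,Cp);print(C,nn,k,e[1],np.degrees(np.arccos(nn[2])),np.degrees(np.arctan2(-nn[1],-nn[0])),st['opening'],st['gripper_force'])
E
```

```text
[ 0.5379 -0.1056  0.1063] [-0.6903 -0.1405  0.7097] 250 (15.002089500427246, 18.002342224121094) 44.78838455960048 11.50538578942491 0.019573728352648215 44.999356269836426
```

Everything is well within tolerance, so I'm handing it in.

```bash
python3 -c "
from plant import robot
print(robot.close_job())"
```

```text
the job is handed in; nothing more can be done
None
```

I handed the job in with the mirror still held in the air by its handle. By my last measurement its glass is within about 2 mm of straight under the lens and level with the label, leaning 44.8° up towards it; no verdict came back on hand-in.

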